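Empty the ball bin into its tray and bolt the trap

TASK

Two identical drop-bottom bins stand on the lab bench, and one of them holds three white mill balls. Swing the lever of that bin over so that its trap door opens and all three balls drop into the catch tray below, then swing the lever fully back to shut the trap and push the slide bolt fully home to lock it. Leave the trap of the empty bin shut.

Things in the scene. Friction and masses are not known exactly. Their poses are not given: they have to be found in the camera images.
- bin: Loaded one of two identical fixed bins. Origin on the bench under its centre, z up (mm, this frame). Open aluminium box 100 x 100, heights 161 to 250, on four legs over a grey catch tray (x -85..85, y -110..90, 45 high). Its bottom is a trap door hinged along x at y 50, z 157. A lever on the door stands up beside the +x wall (plane x 70), its grip sticking out to +x. Bolt on the +y wall.
- trap (a joint): Trap angle, rad: 0 shut (start), 1.2 limit; balls have fallen by about 1. Opening turns it right-handed about the bin's x, axis through y 50, z 157 mm: the lever, 145 mm from hinge to grip, leans 0.35 rad from vertical towards +y when shut and swings over to -y, past the outside of the +x wall. Stiff hinge (0.3 Nm), stays where left.
- trap_grip (a point): Middle of the lever's grip, a white round bar 18 mm thick along the bin's x, from x 61 to 129 mm, this point at x 100. Shut: y 100, z 293 mm in the bin's frame; it moves on a circle of radius 145 mm about the hinge. Can be pinched from above (fingers closing along the bin's y), turning between the fingers, or pushed.
- bolt (a joint): Travel of the slide bolt, m: starts drawn back (0 to 0.006), 0.04 fully home at its stop. Slides to the bin's +x with about 2 N of friction, stays where left. Home, its rod (9 mm, at y 56.5, z 225 mm) passes on the lever's -y side and locks the trap; it passes only if the trap is shut to within about 0.1 rad, and leaves about that much play.
- bolt_tab (a point): Middle of the top edge of the bolt's upright steel tab, 8 mm along x, 22 mm along y, flat faces looking to the bin's -x and +x. In the bin's frame: x -20 mm + bolt travel, y 81 mm, top at z 285 mm; flat down to z 223 mm. Push its -x face towards +x from above.
- ball0_center (a point): Centre of one of the three white ceramic mill balls, 30 mm in diameter, about 50 g, lying loose on the trap door of the loaded bin.
- ball1_center (a point): Centre of one of the three white ceramic mill balls, 30 mm in diameter, about 50 g, lying loose on the trap door of the loaded bin.
- ball2_center (a point): Centre of one of the three white ceramic mill balls, 30 mm in diameter, about 50 g, lying loose on the trap door of the loaded bin.
- spare_trap (a joint): Trap angle, rad, of the empty twin bin, 0 shut. That bin stands to the other side of the bench, built the same in every part; leave its trap shut.

How it is judged (in metres and radians):
On the way:
1. the trap of the loaded bin is swung open and all three balls are down in its catch tray (value of joint trap above 0.7 rad and x of ball0_center in the frame of bin between -0.085 and 0.085 m and y of ball0_center in the frame of bin between -0.11 and 0.09 m and z of each of ball0_center, ball1_center, ball2_center in the frame of bin below 0.05 m and x of ball1_center in the frame of bin between -0.085 and 0.085 m and y of ball1_center in the frame of bin between -0.11 and 0.09 m and x of ball2_center in the frame of bin between -0.085 and 0.085 m and y of ball2_center in the frame of bin between -0.11 and 0.09 m), for 0.1 s.
At the end, for the whole second after the job is handed in: All three balls lie in the catch tray under the bin, the trap is shut to within 0.17 rad (10 degrees), the bolt is at least 28 mm of its 40 mm travel home, and the empty bin's trap is shut to within 0.17 rad (value of joint each of trap, spare_trap below 0.17 rad and value of joint bolt above 0.028 m and x of ball0_center in the frame of bin between -0.085 and 0.085 m and y of ball0_center in the frame of bin between -0.11 and 0.09 m and z of each of ball0_center, ball1_center, ball2_center in the frame of bin below 0.05 m and x of ball1_center in the frame of bin between -0.085 and 0.085 m and y of ball1_center in the frame of bin between -0.11 and 0.09 m and x of ball2_center in the frame of bin between -0.085 and 0.085 m and y of ball2_center in the frame of bin between -0.11 and 0.09 m); the robot touches nothing.
It fails at once if the trap of the empty bin is opened (beyond 0.3 rad) (value of joint spare_trap above 0.3 rad).
It also fails if it takes over 58 s, if anything falls off the work surface, if the arm or the gripper's body presses on something with over 40 N, if the wrist force passes 120 N, or if a joint passes its speed limit or range.

ROBOT

A 6-joint arm with a two-finger parallel gripper is mounted at the origin on the work surface. World frame = base frame: x ahead of the robot, y to its left, z up, the work surface at z = 0. Lengths are in m, angles in degrees, forces in N, time in s.
With the tool pointing down it reaches from about 0.3 to 0.75 m from the base axis. Payload 8.5 kg.
Tool frame: the origin (TCP) lies between the finger pads; the fingertips stand 17 mm ahead of it and the grasp point (between the pads) lies 2 mm behind it; z points along the fingers, y is the direction in which the jaws open and shut (so a half turn about z gives the same grasp; the last joint's range is limited). The gripper opens to 85 mm and grips with 20 to 120 N. Pads are 22 mm wide; open, the fingers measure 114 mm over their backs; the gripper's body (76 mm by 85 mm) begins 54 mm behind the grasp point. The pads swing forward as they close: fully open they stand 13 mm farther back than shut.
Start: joints at [51.492, 21.807, 74.336, -0, 83.858, -12.336], TCP at [0.243, 0.494, 0.248] pointing down, gripper open.
Joint ranges: [-178.18, 178.18], [-50.72, 133.34], [12.68, 142.11], [-81.47, 261.47], [9.98, 163.14], [-165.26, 165.26]. Speed limits (degrees/s): [136.94, 136.94, 180, 180, 180, 180].

INTERFACE

Orientations are given as a 3x3 rotation matrix whose columns are the frame's x, y, z axes.
In Python, from rig import readout, eyes, env gives the robot as it stands.
- The arm moves only by the tool arm_command, never from a script. Its argument "rows" is text: rows parted by semicolons, each of 7 numbers parted by spaces: the closure, from 0 (fully open) to 1 (shut), then the shift along the tool's x, y, z in mm, then the turn, a rotation vector about the tool's x, y, z in degrees. In form: grip dx dy dz rx ry rz; .... A call has 1 to 5 rows; each row shifts and turns the commanded pose from where the row before left it, along the tool's axes as they then stand; what a row does not reach is not made up. A row lasts 1/12 s, in which the tool goes at most 41.7 mm and 7.16 degrees, less where a joint would pass 70% of its speed; a pose out of reach is approached as far as the arm can. A call with a gripper value outside its range is refused whole. The fingers move at their own pace and stop on an object; "squeeze" is the grip in N (left out, the last holds). Time passes only in rows, so rows that do not move let the fingers close. It gives the time, the measured TCP pose, the force and the opening at its end, in the units of the state.
- readout.observe(): the state, without advancing time (a new reading comes with each control period).
- eyes.get_image(name): name is "scene" or "top" or "wrist"; returns the picture (420x560x3 uint8, red, green, blue); there is no depth.
- eyes.camera_model(name): a dict with "mtx" (3x3 intrinsics, pixels), "view" (4x4, takes a point from world to camera coordinates). Camera axes: x right, y up, looking along -z (the intrinsics and any distortion apply to the point x, -y, -z); pixel columns grow to the right and rows downward; lengths in m; the calibration is good to about 2 mm. The wrist camera is an equidistant fisheye: a pixel r from the principal point sees the ray r / f radians off the axis. A picture is of the moment at which its call begins: read the wrist's pose just before it. camera_model takes no time and is no camera call; for the wrist camera it gives the pose at the moment of the call.
- env.close_job(): hands the job in, once; it reports no verdict.
The state is a dict: "time_s": time; "q": joint angles; "qvel": joint speeds; "joint_efforts": joint torques, N m; "position": TCP position; "tool_rot": TCP orientation; "ft_force": force on the tool from outside, world axes, zero at the start; "wrist_torque": the same for the moment, N m; "grip_width": finger opening in m.
Only numpy, scipy, OpenCV 4.12 (cv2) and the standard library are available. Lean on these libraries where they do the work, as an engineer would, in place of code of your own. Each camera call takes 0.05 s, during which the arm holds its last target. There are 200 camera calls.

## Working session

There is one attempt and no reset: what is moved stays moved. The work goes in short steps, Python scripts to look and compute and a tool call to move; the robot and the scene stay as the last step left them, time stands still between calls to the robot, and variables do not carry over. Pictures are saved under pics/ and viewed, about 8 in all and at most 12, crops included, and the job is handed in when it is done.

Besides the shell and the picture viewer there is one more tool, called after ">>>" as name(argument=value, ...), one argument or row to a line, values as JSON. arm_command: Moves the arm, as the interface text tells. Its arguments: {"type":"object","properties":{"rows":{"type":"string"},"squeeze":{"type":"number"}},"required":["rows"]}

```bash
mkdir -p pics
python3 - <<'E'
from rig import readout, eyes, env
import cv2,numpy as np
a=eyes.get_image("scene");b=eyes.get_image("top")
cv2.imwrite("pics/a.png",a[:,:,::-1]);cv2.imwrite("pics/b.png",b[:,:,::-1])
for n in("scene","top"):
  m=eyes.camera_model(n);print(n,np.round(m["mtx"],1).tolist(),np.round(m["view"],3).tolist(),m.keys())
print(readout.observe())
E
```

```text
scene [[466.4, 0.0, 277.1], [0.0, 466.4, 206.5], [0.0, 0.0, 1.0]] [[-0.604, 0.797, -0.008, 0.318], [-0.557, -0.415, 0.719, 0.169], [0.569, 0.439, 0.695, -1.359], [0.0, 0.0, 0.0, 1.0]] dict_keys(['mtx', 'view'])
top [[441.6, 0.0, 275.8], [0.0, 441.6, 209.0], [0.0, 0.0, 1.0]] [[0.027, -1.0, 0.005, -0.004], [0.996, 0.027, 0.081, -0.542], [-0.081, 0.003, 0.997, -1.028], [0.0, 0.0, 0.0, 1.0]] dict_keys(['mtx', 'view'])
{'time_s': 0.1, 'q': array([ 5.14905301e+01,  2.18367664e+01,  7.43786115e+01,  1.04382590e-04,
        8.38568820e+01, -1.23371720e+01]), 'qvel': array([ 0.00934778,  0.0882746 , -0.03318838,  0.05168653, -0.05027013,
       -0.0944873 ]), 'joint_efforts': array([ 3.86817235e-03, -4.49219799e+01, -2.31659514e+01, -1.92430925e-04,
        3.64293206e-03,  4.23604899e-05]), 'position': array([0.2424555 , 0.49341703, 0.2477875 ]), 'tool_rot': array([[-8.97471536e-01,  4.41071675e-01, -7.86679657e-04],
       [ 4.41072293e-01,  8.97471036e-01, -9.85747279e-04],
       [ 2.71237003e-04, -1.23166273e-03, -9.99999205e-01]]), 'ft_force': array([-0.8037477 , -0.57964435,  0.24002102]), 'wrist_torque': array([-0.05184409,  0.00096895, -0.04138239]), 'grip_width': 0.08503473178234819}
```

View pics/a.png

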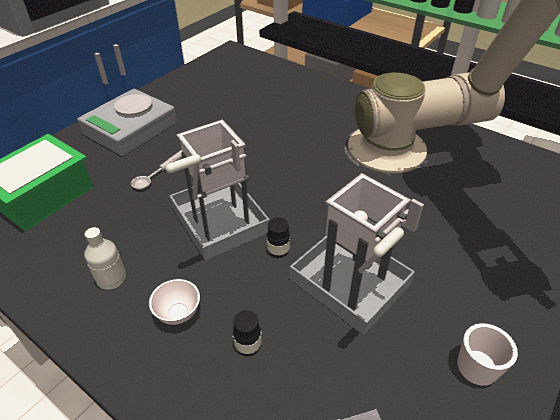

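View pics/b.png

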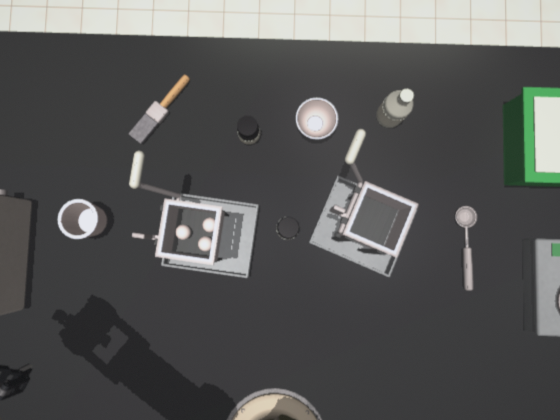

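The balls are in the left bin in the top view (right in the scene view); its tray spans about (163..257, 195..275) px. Grip is at about (137,170) and the tab at (138,236). I'll enlarge both views.

Run:
```python
import cv2
a=cv2.imread("pics/a.png");b=cv2.imread("pics/b.png")
cv2.imwrite("pics/a2.png",cv2.resize(a[165:330,280:440],None,fx=3.6,fy=3.6,interpolation=cv2.INTER_CUBIC))
cv2.imwrite("pics/b2.png",cv2.resize(b[140:290,115:270],None,fx=4,fy=4,interpolation=cv2.INTER_CUBIC))
```

```text
(no output)
```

View pics/a2.png

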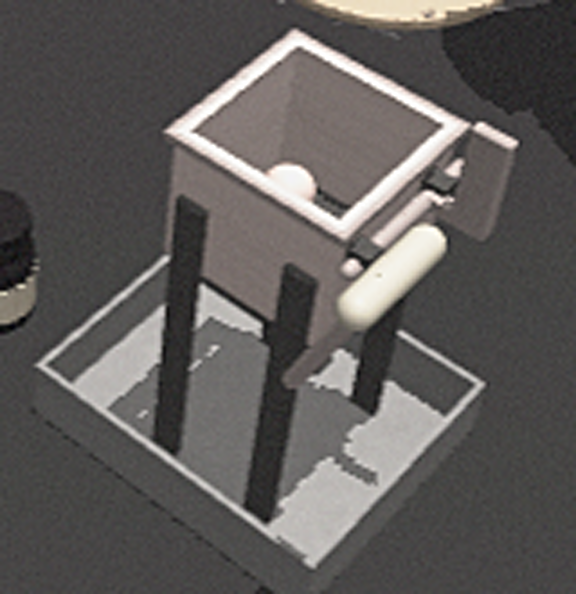

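View pics/b2.png

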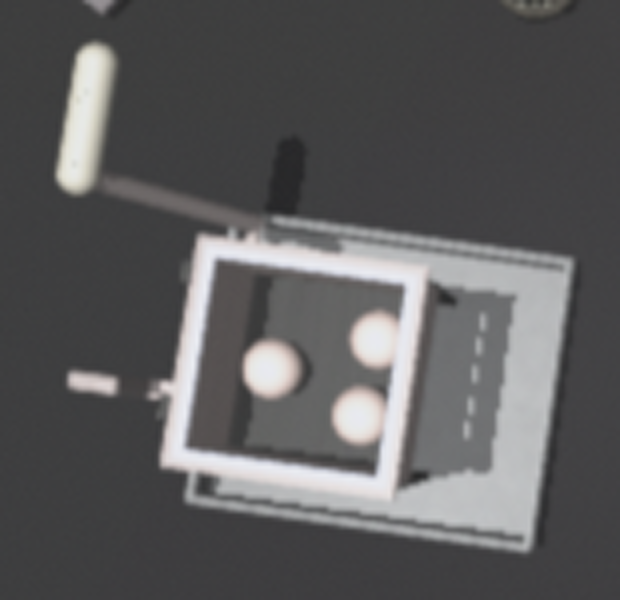

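Both crops are clear: rim, three tray corners, grip and tab are readable in each view. I'll fit the bin pose and triangulate the grip and tab.

```bash
cat > h.py <<'E'
import numpy as np
from rig import readout, eyes, env
from scipy.optimize import least_squares
def proj(m,P):
    c=np.c_[P,np.ones(len(P))]@np.array(m["view"]).T
    u=np.c_[c[:,0],-c[:,1],-c[:,2]]@np.array(m["mtx"]).T
    return u[:,:2]/u[:,2:]
def w(p,P):
    c,s=np.cos(p[2]),np.sin(p[2]);P=np.array(P,float)
    return np.c_[P[:,0]*c-P[:,1]*s+p[0],P[:,0]*s+P[:,1]*c+p[1],P[:,2]]
E
python3 - <<'E'
from h import *
S=eyes.camera_model("scene");T=eyes.camera_model("top")
r=.25;t=.045
sp=[(-.05,-.05,r),(.05,-.05,r),(.05,.05,r),(-.05,.05,r),(.085,-.11,t),(.085,.09,t),(-.085,.09,t),(.1,.1,.293),(-.018,.081,.285)]
su=np.array([(295,33),(170,133),(340,235),(470,125),(42,365),(315,565),(480,383),(392,277),(498,134)])/3.6+[280,165]
tp=[(.05,.05,r),(.05,-.05,r),(-.05,-.05,r),(-.05,.05,r),(.085,-.11,t),(-.085,-.11,t),(-.085,.09,t),(.1,.1,.293),(-.018,.081,.285)]
tu=np.array([(198,237),(428,266),(393,498),(163,466),(573,260),(530,550),(187,500),(86,118),(92,382)])/4+[115,140]
f=lambda p:np.r_[(proj(S,w(p,sp))-su).ravel(),(proj(T,w(p,tp))-tu).ravel()]
s=least_squares(f,[.5,.18,0.]);p=s.x;print(p[:2],np.degrees(p[2]));print(np.round(s.fun.reshape(-1,2),1).tolist())
for i in(-2,-1):
    g=least_squares(lambda x:np.r_[(proj(S,x[None])-su[i]).ravel(),(proj(T,x[None])-tu[i]).ravel()],[.5,.2,.28])
    print(g.x,g.fun.round(1),w(p,[sp[i]]))
E
```

```text
[0.47699916 0.17148364] -6.115880472037037
[[0.3, 0.6], [2.1, -0.8], [1.3, -1.5], [-2.8, -0.6], [-1.5, 0.0], [0.3, 0.5], [1.7, -0.6], [-0.7, 1.4], [-1.0, -0.2], [1.6, 2.4], [-2.6, 2.3], [-1.7, -2.1], [2.0, -1.3], [-0.5, -0.5], [0.2, 0.1], [-0.3, 0.9], [0.1, -1.8], [0.1, -0.2]]
[0.58391927 0.26000906 0.29319944] [ 0.1 -0.   0.1 -0.1] [[0.58708397 0.26026052 0.293     ]]
[0.46704745 0.25486204 0.28440979] [-0.4  0.  -0.4  0.2] [[0.46773132 0.25394034 0.285     ]]
```

Add to h.py:
```python
PB=(0.4765,0.1720,np.radians(-6.1))
def bf(): # TCP in bin frame mm
    o=readout.observe();c,s=np.cos(PB[2]),np.sin(PB[2]);d=o["position"]-[PB[0],PB[1],0]
    R=np.array([[c,s,0],[-s,c,0],[0,0,1]])
    print("t",o["time_s"],"bin mm",np.round(R@d*1000,1),"F bin",np.round(R@o["ft_force"],1),"w",round(o["grip_width"],4));print(np.round(R@o["tool_rot"],3).tolist(),np.round(o["q"],1))
    return R@d*1000, R@o["tool_rot"]
def to(*P): # shift in tool axes to bin-frame point
    x,R=bf();print("tool shift",np.round(R.T@(np.array(P)-x),1))
```

```text
(no output)
```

>>> arm_command(
  rows="0 0 0 -37 0 0 -6.7; 0 0 0 -37 0 0 -6.7; 0 0 0 -37 0 0 -6.7; 0 0 0 0 0 0 0",
  squeeze=25,
)

```text
time_s: 0.43
position: [0.2432, 0.4945, 0.3663]
tool_rot: [[-0.995, 0.1, 0.007], [0.1, 0.995, 0.009], [-0.006, 0.01, -1.0]]
ft_force: [-0.3, -1.0, 0.6]
grip_width: 0.0852
```

```bash
python3 -c "
from h import *
to(100,100,358)"
```

```text
t 0.4333 bin mm [-266.3  295.9  366.3] F bin [-0.2 -1.   0.6] w 0.0852
[[-1.0, -0.006, 0.006], [-0.006, 1.0, 0.01], [-0.006, 0.01, -1.0]] [ 51.5  18.6  60.1  -0.  100.6 -32.8]
tool shift [-365.  -198.3    8.7]
```

>>> arm_command(
  rows="0 -31 -17 0 0 0 0; 0 -31 -17 0 0 0 0; 0 -31 -17 0 0 0 0; 0 -31 -17 0 0 0 0; 0 -31 -17 0 0 0 0",
)

```text
time_s: 0.85
position: [0.3888, 0.3915, 0.3589]
tool_rot: [[-0.994, 0.106, -0.001], [0.106, 0.994, -0.0], [0.001, -0.0, -1.0]]
ft_force: [0.4, 1.3, -0.7]
grip_width: 0.0853
```

>>> arm_command(
  rows="0 -31 -17 0 0 0 0; 0 -31 -17 0 0 0 0; 0 -31 -17 0 0 0 0; 0 -31 -17 0 0 0 0; 0 -31 -17 0 0 0 0",
)

```text
time_s: 1.27
position: [0.5341, 0.2904, 0.3588]
tool_rot: [[-0.994, 0.107, -0.001], [0.107, 0.994, -0.0], [0.001, -0.0, -1.0]]
ft_force: [0.8, 1.4, -0.1]
grip_width: 0.0856
```

>>> arm_command(
  rows="0 -30 -14 0 0 0 0; 0 -20 -10 0 0 0 0; 0 0 0 0 0 0 0; 0 0 0 0 0 0 0",
)

```text
time_s: 1.6
position: [0.5807, 0.2619, 0.358]
tool_rot: [[-0.994, 0.108, -0.002], [0.108, 0.994, -0.0], [0.002, -0.001, -1.0]]
ft_force: [-0.4, -0.5, 0.7]
grip_width: 0.0853
```

```bash
python3 -c "
from h import *
to(100,100,289)
import cv2
cv2.imwrite('pics/w1.png',eyes.get_image('wrist')[:,:,::-1])"
```

```text
t 1.6 bin mm [ 94.  100.5 358. ] F bin [-0.3 -0.5  0.7] w 0.0853
[[-1.0, 0.002, -0.002], [0.002, 1.0, -0.001], [0.002, -0.001, -1.0]] [ 13.6  29.1  44.7   0.  106.3 -70.2]
tool shift [-6.1 -0.4 69. ]
```

View pics/w1.png

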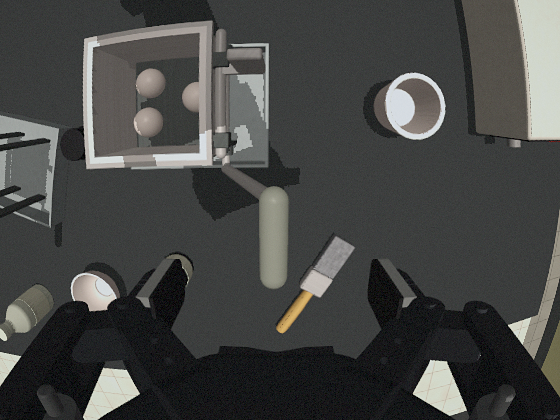

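The wrist view shows the bar at about (273, 187–288) px, centred between the pads (185 and 372). I'll descend and pinch.

>>> arm_command(
  rows="0 -3 0 25 0 0 0; 0 -3 0 25 0 0 0; 0 0 0 19 0 0 0; 0.5 0 0 0 0 0 0; 0.8 0 0 0 0 0 0",
  squeeze=25,
)

```text
time_s: 2.07
position: [0.5851, 0.2628, 0.2906]
tool_rot: [[-0.995, 0.105, -0.001], [0.105, 0.995, -0.0], [0.001, -0.0, -1.0]]
ft_force: [-0.5, -0.4, 0.3]
grip_width: 0.0641
```

>>> arm_command(
  rows="1 0 0 0 0 0 0; 1 0 0 0 0 0 0; 1 0 0 0 0 0 0; 1 0 0 0 0 0 0; 1 0 0 0 0 0 0",
)

```text
time_s: 2.48
position: [0.586, 0.2602, 0.2918]
tool_rot: [[-0.994, 0.108, 0.001], [0.108, 0.994, -0.003], [-0.001, -0.003, -1.0]]
ft_force: [-3.6, -10.0, 5.2]
grip_width: 0.0167
```

```bash
python3 -c "
from h import *
bf()
y,z=100,293
for th in np.arange(0,1.21,.1):
  f=.35-th; print(round(th,1),np.round([50+145*np.sin(f)-y,-(157+145*np.cos(f)-z)],1)); y,z=50+145*np.sin(f),157+145*np.cos(f)"
```

```text
t 2.4833 bin mm [ 99.5  99.3 291.8] F bin [ -2.5 -10.3   5.2] w 0.0167
[[-1.0, 0.002, 0.001], [0.002, 1.0, -0.003], [-0.001, -0.003, -1.0]] [ 13.5  30.2  53.2  -0.2  96.6 -70.4]
0.0 [-0.3 -0.2]
0.1 [-13.8  -4.3]
0.2 [-14.2  -2.9]
0.3 [-14.4  -1.4]
0.4 [-14.5  -0. ]
0.5 [-14.4   1.4]
0.6 [-14.2   2.9]
0.7 [-13.8   4.3]
0.8 [-13.3   5.6]
0.9 [-12.7   6.9]
1.0 [-12.    8.2]
1.1 [-11.1   9.3]
1.2 [-10.1  10.4]
```

>>> arm_command(
  rows="1 0 -7 -2 0 0 0; 1 0 -7 -2 0 0 0; 1 0 -14 -3 0 0 0; 1 0 -14 -1.5 0 0 0; 1 0 -14.5 0 0 0 0",
)

```text
time_s: 2.9
position: [0.5798, 0.2055, 0.3002]
tool_rot: [[-0.994, 0.105, 0.002], [0.105, 0.994, 0.002], [-0.002, 0.002, -1.0]]
ft_force: [2.3, 3.0, 8.6]
grip_width: 0.0171
```

>>> arm_command(
  rows="1 0 -14.5 1.5 0 0 0; 1 0 -14 3 0 0 0; 1 0 -14 4 0 0 0; 1 0 -13 5.5 0 0 0; 1 0 -13 7 0 0 0",
)

```text
time_s: 3.32
position: [0.5723, 0.1363, 0.2775]
tool_rot: [[-0.994, 0.106, -0.001], [0.106, 0.994, 0.0], [0.001, 0.0, -1.0]]
ft_force: [-1.0, 5.0, 0.7]
grip_width: 0.0171
```

>>> arm_command(
  rows="1 0 -12 8 0 0 0; 1 0 -6 5 0 0 0; 1 0 -5 4 0 0 0; 1 0 0 0 0 0 0; 1 0 0 0 0 0 0",
)

```text
time_s: 3.73
position: [0.5699, 0.1141, 0.2601]
tool_rot: [[-0.994, 0.106, -0.002], [0.106, 0.994, -0.001], [0.002, -0.002, -1.0]]
ft_force: [-3.2, -1.1, -0.7]
grip_width: 0.017
```

>>> arm_command(
  rows="1 0 0 0 0 0 0; 1 0 0 0 0 0 0; 1 0 0 0 0 0 0; 1 0 0 0 0 0 0; 1 0 0 0 0 0 0",
)

```text
time_s: 4.15
position: [0.5701, 0.1148, 0.2608]
tool_rot: [[-0.994, 0.106, -0.001], [0.106, 0.994, -0.001], [0.001, -0.001, -1.0]]
ft_force: [-4.5, -2.0, -0.8]
grip_width: 0.0172
```

```bash
python3 -c "
from h import *
p,_=bf();print('th',.35-np.arctan2(p[1]-50,p[2]+2-157),np.hypot(p[1]-50,p[2]+2-157))
import cv2
a=eyes.get_image('scene')[170:330,280:430];b=eyes.get_image('wrist')
a=cv2.resize(a,None,fx=2.625,fy=2.625);b=b[:,:380]
cv2.imwrite('pics/o.png',np.hstack([a,b])[:,:,::-1])"
```

```text
t 4.15 bin mm [ 99.1 -46.9 260.8] F bin [-4.3 -2.5 -0.8] w 0.0172
[[-1.0, -0.001, -0.001], [-0.001, 1.0, -0.001], [0.001, -0.001, -1.0]] [ -0.3  24.6  67.8  -0.   87.7 -84.2]
th 1.091924622811776 143.46474811241265
```

View pics/o.png

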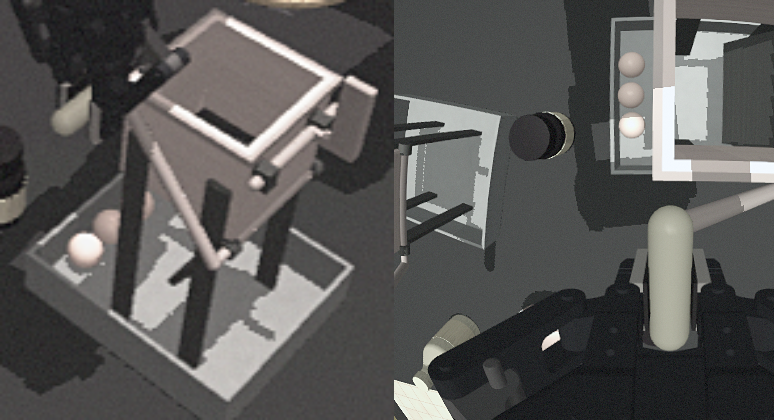

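The trap is open at about 1.09 rad, and all three balls lie in the tray against its −y wall (wrist crop, at x≈630, y 65/95/127). I'll swing the lever back along the same arc.

>>> arm_command(
  rows="1 0 5 -4 0 0 0; 1 0 6 -5 0 0 0; 1 0 12 -8 0 0 0; 1 0 13 -7 0 0 0; 1 0 13 -5.5 0 0 0",
)

```text
time_s: 4.67
position: [0.5757, 0.1631, 0.2921]
tool_rot: [[-0.994, 0.107, 0.002], [0.107, 0.994, -0.002], [-0.002, -0.002, -1.0]]
ft_force: [-1.9, -5.9, 3.9]
grip_width: 0.0172
```

>>> arm_command(
  rows="1 0 14 -4 0 0 0; 1 0 14 -3 0 0 0; 1 0 14.5 -1.5 0 0 0; 1 0 14.5 0 0 0 0; 1 0 14 1.5 0 0 0",
)

```text
time_s: 5.08
position: [0.584, 0.2348, 0.2985]
tool_rot: [[-0.994, 0.106, 0.004], [0.106, 0.994, -0.0], [-0.004, -0.0, -1.0]]
ft_force: [2.3, -5.2, 2.3]
grip_width: 0.0173
```

>>> arm_command(
  rows="1 0 14 3 0 0 0; 1 0 7 2 0 0 0; 1 0 7 2 0 0 0; 1 0 1 0 0 0 0; 1 0 0 0 0 0 0",
)

```text
time_s: 5.5
position: [0.5867, 0.2605, 0.2908]
tool_rot: [[-0.994, 0.109, 0.001], [0.109, 0.994, -0.006], [-0.001, -0.006, -1.0]]
ft_force: [-0.9, -19.7, 8.1]
grip_width: 0.0168
```

```bash
python3 -c "
from h import *
p,_=bf();print('th',.35-np.arctan2(p[1]-50,p[2]+2-157),np.hypot(p[1]-50,p[2]+2-157))"
```

```text
t 5.5 bin mm [100.2  99.7 290.8] F bin [  1.1 -19.7   8.1] w 0.0168
[[-1.0, 0.002, 0.001], [0.002, 1.0, -0.006], [-0.001, -0.006, -1.0]] [ 13.5  30.3  53.1  -0.4  96.6 -70.3]
th -0.000683052740007517 144.59044994193016
```

>>> arm_command(
  rows="0 0 0 0 0 0 0; 0 0 0 0 0 0 0; 0 0 0 0 0 0 0; 0 0 0 0 0 0 0; 0 0 0 0 0 0 0",
)

```text
time_s: 5.92
position: [0.5859, 0.2636, 0.2899]
tool_rot: [[-0.994, 0.105, -0.001], [0.105, 0.994, 0.0], [0.001, 0.0, -1.0]]
ft_force: [-0.5, 0.4, -0.1]
grip_width: 0.0764
```

>>> arm_command(
  rows="0 0 0 -20 0 0 0; 0 0 0 -25 0 0 0; 0 0 0 -25 0 0 0; 1 30 -3 0 0 0 0; 1 30 -3 0 0 0 0",
)

```text
time_s: 6.33
position: [0.5263, 0.2635, 0.3609]
tool_rot: [[-0.994, 0.106, 0.003], [0.106, 0.994, 0.001], [-0.003, 0.001, -1.0]]
ft_force: [-0.5, -0.2, -0.2]
grip_width: 0.064
```

>>> arm_command(
  rows="1 30 -4 0 0 0 0; 1 30 -4 0 0 0 0; 1 25 -4 0 0 0 0; 1 0 0 0 0 0 0; 1 0 0 0 0 0 0",
)

```text
time_s: 6.75
position: [0.4392, 0.2607, 0.3611]
tool_rot: [[-0.995, 0.105, 0.001], [0.105, 0.995, 0.001], [-0.001, 0.001, -1.0]]
ft_force: [0.2, -0.2, 0.1]
grip_width: 0.0005
```

```bash
python3 -c "
from h import *
to(-43,82,279)
import cv2
cv2.imwrite('pics/w2.png',eyes.get_image('wrist')[:,:,::-1])
cv2.imwrite('pics/s2.png',cv2.resize(eyes.get_image('scene')[140:330,280:460],None,fx=3,fy=3)[:,:,::-1])"
```

```text
t 6.75 bin mm [-46.5  84.3 361.1] F bin [ 0.2 -0.2  0.1] w 0.0005
[[-1.0, -0.002, 0.001], [-0.002, 1.0, 0.001], [-0.001, 0.001, -1.0]] [ 17.4  14.5  66.8   0.   98.6 -66.6]
tool shift [-3.4 -2.3 82.1]
```

View pics/s2.png

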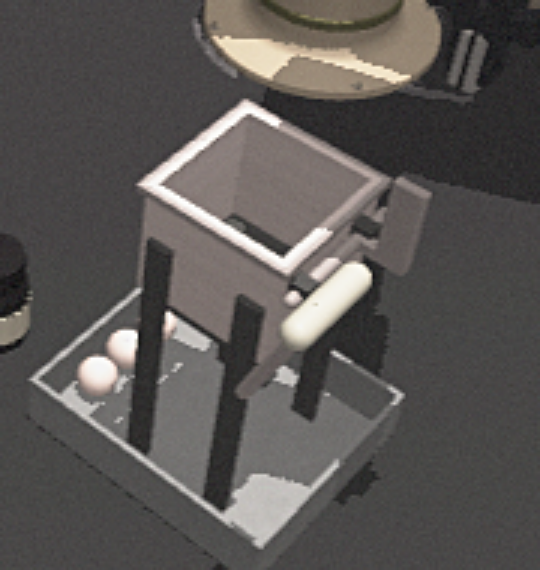

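The lever is back in place, the balls are in the tray, and the tab stands at about (405,225) px in the crop, unmoved. I'll descend on its −x side and push.

>>> arm_command(
  rows="1 0 -2 30 0 0 0; 1 0 0 30 0 0 0; 1 0 0 22 0 0 0; 1 0 0 0 0 0 0; 1 0 0 0 0 0 0",
)

```text
time_s: 7.27
position: [0.4406, 0.2584, 0.2779]
tool_rot: [[-0.994, 0.106, -0.002], [0.106, 0.994, -0.001], [0.002, -0.001, -1.0]]
ft_force: [0.3, 0.4, 1.4]
grip_width: -0.0001
```

>>> arm_command(
  rows="1 -6 0 0 0 0 0; 1 -6 0 0 0 0 0; 1 -6 0 0 0 0 0; 1 -6 0 0 0 0 0; 1 -6 0 0 0 0 0",
)

```text
time_s: 7.68
position: [0.4704, 0.2552, 0.2789]
tool_rot: [[-0.994, 0.106, 0.001], [0.106, 0.994, 0.0], [-0.001, 0.0, -1.0]]
ft_force: [-1.8, 0.8, 0.9]
grip_width: 0.0002
```

```bash
python3 -c "
from h import *
to(5,82,279)"
```

```text
t 7.6833 bin mm [-14.9  82.1 278.9] F bin [-1.9  0.6  0.9] w 0.0002
[[-1.0, -0.0, 0.001], [-0.0, 1.0, 0.0], [-0.001, 0.0, -1.0]] [ 15.8  19.1  73.4   0.   87.5 -68.1]
tool shift [-19.9  -0.1  -0.1]
```

Contact at about 2 N, which is the bolt's friction. I'll push on to the stop.

>>> arm_command(
  rows="1 -5 0 0 0 0 0; 1 -5 0 0 0 0 0; 1 -4 0 0 0 0 0; 1 -3 0 0 0 0 0; 1 0 0 0 0 0 0",
)

```text
time_s: 8.1
position: [0.4872, 0.2533, 0.2782]
tool_rot: [[-0.994, 0.106, 0.0], [0.106, 0.994, -0.0], [-0.0, -0.0, -1.0]]
ft_force: [0.1, -1.5, 0.2]
grip_width: -0.0002
```

>>> arm_command(
  rows="1 -1.5 0 0 0 0 0; 1 -1.5 0 0 0 0 0; 1 0 0 0 0 0 0",
)

```text
time_s: 8.35
position: [0.4895, 0.2531, 0.2782]
tool_rot: [[-0.994, 0.106, -0.0], [0.106, 0.994, -0.0], [0.0, -0.0, -1.0]]
ft_force: [-1.9, 0.4, -0.2]
grip_width: -0.0003
```

```bash
python3 -c "
from h import *
to(5,82,279)"
```

```text
t 8.35 bin mm [  4.3  82.  278.2] F bin [-1.9  0.2 -0.2] w -0.0003
[[-1.0, -0.001, -0.0], [-0.001, 1.0, -0.0], [0.0, -0.0, -1.0]] [ 15.   20.8  70.9  -0.   88.3 -68.9]
tool shift [-0.7 -0.  -0.8]
```

Only friction so far, so the stop is not reached yet.

>>> arm_command(
  rows="1 -1.5 0 0 0 0 0; 1 -1 0 0 0 0 0; 1 0 0 0 0 0 0",
)

```text
time_s: 8.6
position: [0.4921, 0.2528, 0.2782]
tool_rot: [[-0.994, 0.106, -0.0], [0.106, 0.994, -0.0], [0.0, -0.0, -1.0]]
ft_force: [-1.7, -0.2, -1.1]
grip_width: 0.0002
```

>>> arm_command(
  rows="1 -1 0 0 0 0 0; 1 0 0 0 0 0 0; 1 0 0 0 0 0 0",
)

```text
time_s: 8.85
position: [0.493, 0.2527, 0.2783]
tool_rot: [[-0.994, 0.106, 0.0], [0.106, 0.994, -0.0], [-0.0, -0.0, -1.0]]
ft_force: [-0.9, -1.1, -0.9]
grip_width: -0.0002
```

```bash
python3 -c "
from h import *
to(5,82,279)"
```

```text
t 8.85 bin mm [  7.9  82.  278.3] F bin [-0.8 -1.2 -0.9] w -0.0002
[[-1.0, -0.0, 0.0], [-0.0, 1.0, -0.0], [-0.0, -0.0, -1.0]] [ 14.9  21.1  70.4  -0.   88.5 -69. ]
tool shift [ 2.9 -0.  -0.7]
```

>>> arm_command(
  rows="1 -1.5 0 0 0 0 0; 1 -1 0 0 0 0 0; 1 0 0 0 0 0 0",
)

```text
time_s: 9.1
position: [0.4939, 0.2527, 0.2783]
tool_rot: [[-0.994, 0.105, -0.004], [0.105, 0.994, 0.0], [0.004, -0.0, -1.0]]
ft_force: [-10.3, 0.6, 2.7]
grip_width: -0.0001
```

>>> arm_command(
  rows="1 -1 0 0 0 0 0; 1 -1 0 0 0 0 0; 1 0 0 0 0 0 0",
)

```text
time_s: 9.35
position: [0.4943, 0.2528, 0.2783]
tool_rot: [[-0.994, 0.104, -0.008], [0.104, 0.995, 0.0], [0.008, -0.001, -1.0]]
ft_force: [-18.1, 0.1, 5.7]
grip_width: -0.0001
```

```bash
python3 -c "
from h import *
bf()
import cv2
a=eyes.get_image('scene')[140:330,280:460];b=eyes.get_image('wrist')[:, :380]
cv2.imwrite('pics/c.png',np.hstack([cv2.resize(a,(398,420)),b])[:,:,::-1])"
```

```text
t 9.35 bin mm [  9.1  82.2 278.3] F bin [-18.   -1.8   5.7] w -0.0001
[[-1.0, -0.002, -0.008], [-0.002, 1.0, -0.001], [0.008, -0.001, -1.0]] [ 14.8  21.4  69.9   0.1  89.1 -69.2]
```

View pics/c.png

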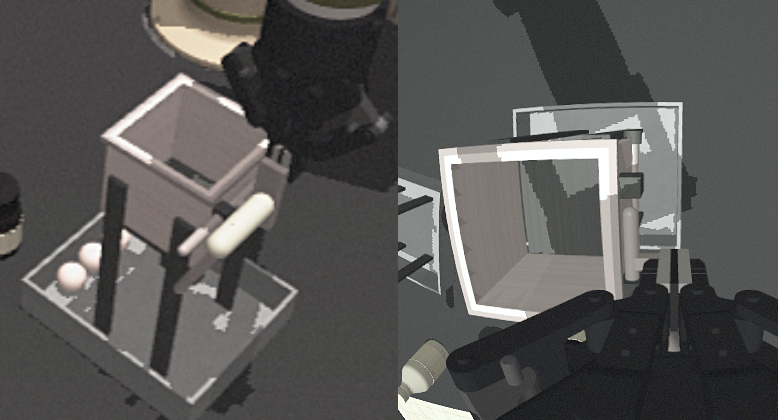

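A firm stop (18 N), with the rod end visible past the lever at about (190,243) px. I'll back off, rise and check the tab.

>>> arm_command(
  rows="1 8 0 0 0 0 0; 1 8 0 0 0 0 0; 1 0 0 -35 0 0 0; 1 0 0 -35 0 0 0; 1 0 0 -35 0 0 0",
)

```text
time_s: 9.87
position: [0.4812, 0.2539, 0.385]
tool_rot: [[-0.994, 0.106, 0.001], [0.106, 0.994, 0.0], [-0.001, 0.0, -1.0]]
ft_force: [3.2, 0.3, -0.5]
grip_width: -0.0001
```

>>> arm_command(
  rows="1 30 20 0 0 0 0; 1 30 20 0 0 0 0; 1 30 20 0 0 0 0; 1 30 20 0 0 0 0; 1 0 0 0 0 0 0",
)

```text
time_s: 10.28
position: [0.3667, 0.349, 0.3845]
tool_rot: [[-0.995, 0.101, 0.002], [0.101, 0.995, 0.002], [-0.001, 0.003, -1.0]]
ft_force: [0.4, 0.0, 0.6]
grip_width: -0.0001
```

```bash
python3 -c "
from h import *
bf()
import cv2
a=eyes.get_image('scene')[165:330,280:440];b=eyes.get_image('top')[140:290,115:270]
cv2.imwrite('pics/e.png',np.hstack([cv2.resize(a,(400,412)),cv2.resize(b,(400,412))])[:,:,::-1])
S=eyes.camera_model('scene');T=eyes.camera_model('top')
for t in(0,.028,.04):
  P=w(PB,[(-.02+t,.081,.285)])
  print(t,(proj(S,P)-[280,165])*[2.5,412/165],(proj(T,P)-[115,140])*[400/155,412/150])"
```

```text
t 10.2833 bin mm [-128.   164.4  384.5] F bin [0.4 0.1 0.6] w -0.0001
[[-1.0, -0.006, 0.001], [-0.006, 1.0, 0.003], [-0.001, 0.003, -1.0]] [ 3.01e+01  1.37e+01  6.42e+01  1.00e-01  1.02e+02 -5.41e+01]
0 [[345.95175767  90.77723188]] [[ 58.29301543 265.62221632]]
0.028 [[323.55152468 112.14774205]] [[ 64.72640173 222.55889134]]
0.04 [[313.6901066  121.55583773]] [[ 67.47221836 204.17914723]]
```

View pics/e.png

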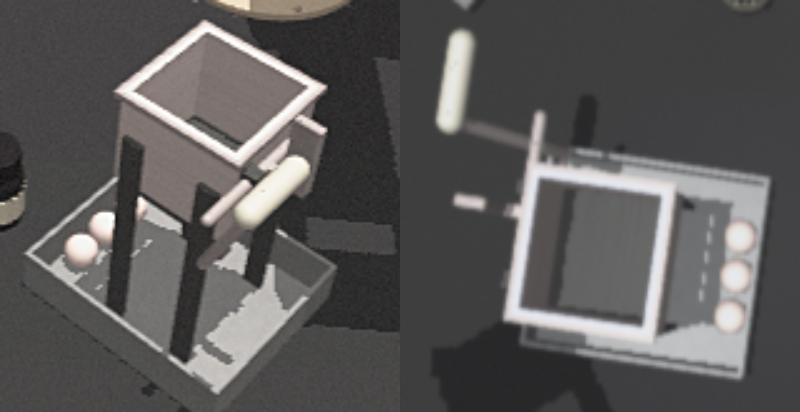

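The tab sits at scene (311,122) and top (69,202) px. The prediction for 40 mm of travel is (314,122) and (67,204), so the bolt is home. All three balls are in the tray and the lever is upright. Handing in.

```bash
python3 -c "
from rig import env
print(env.close_job())"
```

```text
the job is handed in; nothing more can be done
None
```

The job is done and handed in at about 10.4 s of the 58 s allowed; the hand-in gives no verdict.

- **Loaded bin:** I found it at about (0.4765, 0.172) m, yaw −6.1°, from the top and scene cameras.
- **Opening and shutting:** I pinched the lever grip from above and swung the trap to about 1.09 rad. All three balls dropped into the tray. I then swung the lever back until it stopped at about 0 rad, with about 20 N on it.
- **Bolt:** I pushed the tab with closed fingers to a firm stop at about 18 N, then moved the arm clear.

**Last checks:** the final pictures show the balls in the tray, the lever in its shut position with the rod past it, and the tab within about 1–2 mm of its 40 mm place. The force reading was about zero with the arm clear. I did not touch the empty bin, and I did not measure its trap separately.

**Disagreements:** the bolt reached its stop with the tool about 4 mm further along than I expected from the 22 mm pad width. The box rim's outer edge also came out a few mm larger than the 100 mm given. Neither affected the result.

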